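# Put a pink sign bar on the sloped test rest and switch the tester on

## Robot

A 6-joint arm with a two-finger parallel gripper is mounted at the origin on the work surface. World frame = base frame: x ahead of the robot, y to its left, z up, the work surface at z = 0. Lengths are in mm, angles in rad, forces in N, time in s.
With the tool pointing down it reaches from about 350 to 775 mm from the base axis. Payload 7.3 kg.
Tool frame: the origin (TCP) lies at the centre of the arm's flange, where the gripper is bolted on; the fingertips stand 178 mm ahead of it and the grasp point (between the pads) lies 159 mm ahead of it; z points along the fingers, y is the line along which they close (so a half turn about z gives the same grasp; the last joint's range is limited). The gripper opens to 92 mm and grips with 3 to 60 N. Pads are 19 mm wide; open, the fingers measure 130 mm over their backs; the gripper's body (75 mm by 190 mm) begins 47 mm behind the grasp point.
Start: joints at [1.151, 0.342, 1.524, -0, 1.275, -0.146], TCP at [141.934, 505.453, 404.741] pointing down, gripper open.
Joint ranges: [-2.53, 2.53], [-0.77, 2.02], [0.04, 2.7], [-1, 4.14], [0.28, 2.66], [-3.11, 3.11]. Speed limits (rad/s): [2.57, 2.57, 3.14, 3.14, 3.14, 3.14].

## Interface

Orientations are given as [roll, pitch, yaw] about the fixed x, y, z axes, in that order (R = Rz(yaw) Ry(pitch) Rx(roll)).
In Python, from plant import * gives the robot as it stands. The module is installed in compiled form; this text tells all that it offers.
- The arm moves only by the shell command python3 -m inch 'ROWS'. ROWS is JSON, a list of rows, each a list of 5 numbers: the shift along the tool's x, y, z in m, then the turn about the tool's z in rad, then the opening, from 0 (shut) to 1 (fully open). In form: [[tx, ty, tz, spin, claw], ...]. A call has 1 to 8 rows; each row is the pose to reach, as a shift and turn from the pose commanded when the call began, along the tool's axes at that moment; what a row does not reach only later rows make up. A row lasts 1/12 s, in which the tool goes at most 41.7 mm and 7.16 degrees, less where a joint would pass 70% of its speed; a pose out of reach is approached as far as the arm can. A call with a gripper value outside its range is refused whole. The fingers move at their own pace and stop on an object; the grip force is fixed at half the most. Time passes only in rows, so rows that repeat a pose let the fingers close. It gives the time, the measured TCP pose, the force, the opening and the grip force at its end, in the units of the state.
- get_obs(): the state, without advancing time (a new reading comes with each control period).
- capture(name): name is "scene" or "top" or "wrist"; returns a dict with "color" (384x512x3 uint8, red, green, blue), "intrinsics" (3x3 intrinsics, pixels), "pose" (4x4, takes a point from camera to world coordinates). Camera axes: x right, y down, z forward; pixel columns grow to the right and rows downward; lengths in mm; the calibration is good to about 2 mm. A picture is of the moment at which its call begins. There is no depth.
- close_job(): hands the job in; it is judged then, once.
Trained networks look in a picture, given as the dict that the camera call returned (one of the last four; its "shot" number tells which), for a name from the list of things; names that differ only in an ending like _2 or _b are one class to them, and where a whole thing is asked for, a point or a joint stands for the part that bears it (a point fixed in the world has none). Each returns a list of dicts, best first, with "conf" (0 to 1); they miss things now and then, are a little off and sometimes report something else, mostly with a low value. They report only what shows in the picture. A call takes as long as a camera call. They do not tell look-alikes from the thing itself.
- look_for(picture, target): "rect" ([centre column, centre row, width, height] in pixels, round what is visible of it).
- trace(picture, target): "pixels" (384x512 bool, what is visible of it) and "rect" ([centre column, centre row, width, height] in pixels, round what is visible of it).
- tip_of(picture, target): "centre" ([column, row] in pixels: a listed point, or the origin of a listed thing).
The state is a dict: "time": time; "joint_positions": joint angles; "dq": joint speeds; "tau": joint torques, N m; "tool_pos": TCP position; "tcp_rot": TCP orientation; "contact_force": force on the tool from outside, world axes, zero at the start; "moment": the same for the moment, N m; "grip_width": finger opening in mm; "finger_force": force on a finger pad.
Only numpy, scipy, OpenCV 4.12 (cv2) and the standard library are available. Lean on these libraries where they do the work, as an engineer would, in place of code of your own. Each camera call takes 0.05 s, during which the arm holds its last target. There are 200 camera calls.

## Task

Test the pink sign bar: lay it flat on the raised, sloped black test rest, plate side down, with its lower long edge against the lip and its brass end against the brass terminal, setting it down gently, and let go of it. Then turn the red isolator handle clockwise all the way from off (white mark) to on (green mark). The pink bar must stay seated, and the other bars, the bottles, the tape and the tools must be left where they are.

Things in the scene. Friction and masses are not known exactly. Their poses are not given: they have to be found in the camera images.
- pink_bar: White back plate 40 x 150 x 6 mm (x, y, z) with a bright pink light tube on top, 16 wide (x), 110 long (y), 6 to 32 mm above the underside: grip it across x. Brass contact block 24 x 12 x 6 mm on the plate's +y end. Origin: centre of the underside; z up. About 160 g; starts flat on the table in a row with the blue and green bars, in any order.
- pink_bar_contact (a point): Top centre of the pink bar's brass contact: 69 mm towards +y and 12 mm above the bar's origin.
- rest: Black bed of the test rest, 34 x 130 mm, tilted 20 degrees to face the robot, about 100 mm above the table. Origin: point on the bed's surface where the pink bar's origin belongs; x up the slope, y along the bed to the terminal, z the bed's normal. Bed spans x -22 to 12, y -50 to 80 mm, so the bar overhangs it. A seated bar has this same frame.
- lip (a point): Middle of the top inner edge of the aluminium lip along the bed's low side: 20.5 mm down the slope (-x of the rest), 6 mm above the bed, as high as the bar's plate.
- terminal (a point): Middle of the top inner edge of the brass terminal block at the bed's +y end: 75.5 mm along y from the rest's origin, 16 mm above the bed. The block is 34 mm wide.
- stand: Fixed stand under the rest: slim column on a dark steel foot 100 x 130 x 12 mm. Origin: centre of the foot's underside.
- isolator_handle (a joint): Angle of the red isolator handle: 0 off (its white-striped end points at the white mark on the robot's side), pi/2 on (striped end at the green mark, on the left as the robot sees it). Turns clockwise seen from above against stiff friction (about 0.12 N m), stops at both ends, stays where it is left.
- handle_grip (a point): Centre of the top of the red handle, on its vertical turning axis, 97 mm above the table. The handle is an upright bar 58 long x 14 thick x 27 mm tall, on a black disc (48 mm across) whose top lies 26.5 mm below this point. This frame turns with the handle: x along the bar, its striped end towards -x; z up.
- isolator: Fixed grey isolator box 90 x 90 x 60 mm with a yellow top plate; origin at the centre of its underside. White (off) mark on its -x side, green (on) mark on its +y side.
- blue_bar: Bar of the same shape, blue: leave it. Origin and axes as for the pink one.
- green_bar: Bar of the same shape, green: leave it. Origin and axes as for the pink one.
- glue_bottle: White bottle with a red cap, 36 mm across, 110 mm tall, beyond the stand; origin at its base. Leave it.
- flask: Clear flask with a brown cap, 60 mm across, 170 mm tall, at the left; origin at its base. Leave it.
- tape_roll: Roll of blue tape lying flat, 76 mm across, 20 mm tall, at the right; origin at its base. Leave it.
- screwdriver: Screwdriver lying on the table beyond the stand at the left. Leave it.
- drill: Red and black cordless drill, about 200 mm long, lying on its side at the far left. Leave it.
Mind the look-alikes: they are no part of the job. Leave any blue or orange look-alike of the isolator alone.

How it is judged (in metres and radians):
On the way, in this order (a step that is already met when the one before it is completed fails the run):
1. the pink bar lies flat and released on the test rest, against lip and terminal, while the isolator is still off (x of pink_bar in the frame of rest between -0.005 and 0.005 m and y of pink_bar in the frame of rest between -0.005 and 0.005 m and z of pink_bar in the frame of rest between -0.003 and 0.003 m and angle between the z axis of pink_bar and the z axis of rest, either way round below 0.08 rad and angle between the y axis of pink_bar and the y axis of rest, either way round below 0.08 rad and y of pink_bar_contact in the frame of rest above 0.05 m and z of pink_bar_contact in the frame of rest above 0.006 m and contact force between pink_bar and the fingers below 0.05 N and linear speed of pink_bar below 0.02 m/s and contact force between pink_bar and rest above 0.2 N and value of joint isolator_handle below 0.5 rad), for 0.2 s.
2. the isolator handle is turned fully to on (value of joint isolator_handle above 1.4 rad), for 0.2 s.
At the end, for the whole second after the job is handed in: The pink bar lies released and still on the test rest: its origin within 5 mm of the rest's along the slope and along the bed and within 3 mm in height above the bed, flat and in line within about 4.5 degrees, brass end at the terminal; the isolator handle stands beyond 1.40 rad (on) (x of pink_bar in the frame of rest between -0.005 and 0.005 m and y of pink_bar in the frame of rest between -0.005 and 0.005 m and z of pink_bar in the frame of rest between -0.003 and 0.003 m and angle between the z axis of pink_bar and the z axis of rest, either way round below 0.08 rad and angle between the y axis of pink_bar and the y axis of rest, either way round below 0.08 rad and y of pink_bar_contact in the frame of rest above 0.05 m and z of pink_bar_contact in the frame of rest above 0.006 m and contact force between pink_bar and the fingers below 0.05 N and linear speed of pink_bar below 0.02 m/s and contact force between pink_bar and rest above 0.2 N and value of joint isolator_handle above 1.4 rad); the robot touches nothing.
It fails at once if the pink bar is pressed or dropped on the test rest with more than 60 N (contact force between pink_bar and rest above 60 N).
It fails at once if the pink bar falls: it moves faster than 0.4 m/s out of the fingers (linear speed of pink_bar above 0.4 m/s and contact force between pink_bar and the fingers below 0.01 N).
It fails at once if another bar, a bottle, the tape, the screwdriver or the drill is moved more than 25 mm (distance of any of blue_bar, green_bar, glue_bottle, flask, tape_roll, screwdriver, drill from where it was at the start of the episode above 0.025 m).
It also fails if it takes over 53 s, if anything falls off the work surface, if the arm or the gripper's body presses on something with over 40 N, if the wrist force passes 120 N, or if a joint passes its speed limit or range.

## Working session

There is one attempt and no reset: what is moved stays moved. The work goes in short steps, Python scripts to look and compute and a shell command to move; the robot and the scene stay as the last step left them, time stands still between calls to the robot, and variables do not carry over. Pictures are saved under pics/ and viewed, at most 10 in all, crops included, and the job is handed in when it is done.

```bash
mkdir -p pics; cat > h.py <<'E'
from plant import *
import numpy as np, cv2, json
from scipy.spatial.transform import Rotation as R
def save(p,n): cv2.imwrite('pics/'+n,p['color'][:,:,::-1])
def ray(p,uv):
    K=np.array(p['intrinsics']);T=np.array(p['pose'])
    d=T[:3,:3]@np.linalg.solve(K,[uv[0],uv[1],1.]); return T[:3,3],d/np.linalg.norm(d)
def atz(p,uv,z):
    o,d=ray(p,uv); return o+d*(z-o[2])/d[2]
def tri(obs):
    A=np.zeros((3,3));b=np.zeros(3)
    for p,uv in obs:
        o,d=ray(p,uv);M=np.eye(3)-np.outer(d,d);A+=M;b+=M@o
    x=np.linalg.solve(A,b)
    res=[np.linalg.norm((np.eye(3)-np.outer(ray(p,u)[1],ray(p,u)[1]))@(x-ray(p,u)[0])) for p,u in obs]
    return x,res
def proj(p,X):
    T=np.linalg.inv(np.array(p['pose']));c=np.array(p['intrinsics'])@(T[:3,:3]@X+T[:3,3]);return c[:2]/c[2]
E
python3 - <<'E'
from h import *
np.set_printoptions(precision=1,suppress=True)
s=get_obs();print(s)
P={n:capture(n) for n in('scene','top','wrist')}
for n in P: print(n,np.array(P[n]['pose']).round(2).tolist(),P[n]['intrinsics'][0][0])
big=np.hstack([P['scene']['color'],P['top']['color']])
cv2.imwrite('pics/a.png',P['scene']['color'][:,:,::-1]);cv2.imwrite('pics/b.png',P['top']['color'][:,:,::-1])
for t in ['pink_bar','pink_bar_contact','rest','lip','terminal','stand','handle_grip','isolator','blue_bar','green_bar']:
  D={}
  for n in P:
    r=tip_of(P[n],t)[:3]
    print(t,n,[(np.round(q['centre'],1).tolist(),round(q['conf'],2)) for q in r])
    if r:D[n]=r[0]['centre']
  if 'scene' in D and 'top' in D: print('   ',*tri([(P[n],D[n]) for n in('scene','top')]))
E
```

```text
{'time': 0.0, 'joint_positions': array([ 1.2,  0.3,  1.5,  0. ,  1.3, -0.1]), 'dq': array([ 0.,  0., -0., -0.,  0., -0.]), 'tau': array([ -0. , -43.1, -24.4,   0.1,   0.1,  -0. ]), 'tool_pos': array([141.9, 505.3, 404. ]), 'tcp_rot': array([-3.1, -0. ,  2.9]), 'contact_force': array([-0.2, -0.8,  1. ]), 'moment': array([ 0., -0.,  0.]), 'finger_force': 0.0, 'grip_width': 91.77222348106297}
scene [[-0.34, 0.57, -0.74, 1431.99], [0.94, 0.2, -0.28, 384.19], [-0.01, -0.79, -0.61, 835.2], [0.0, 0.0, 0.0, 1.0]] 369.1511893791069
top [[0.03, -0.99, 0.11, 401.47], [-1.0, -0.03, 0.01, 35.88], [-0.01, -0.11, -0.99, 1346.27], [0.0, 0.0, 0.0, 1.0]] 376.4052830568492
wrist [[0.27, 0.92, 0.29, 62.83], [0.96, -0.26, -0.08, 527.65], [-0.0, 0.3, -0.95, 383.52], [0.0, 0.0, 0.0, 1.0]] 328.26714428496547
pink_bar scene [([260.7, 194.7], 0.91)]
pink_bar top [([265.7, 219.2], 0.93)]
pink_bar wrist []
    [446.   15.7 -10.9] [np.float64(6.793189899892372), np.float64(6.793189899892383)]
pink_bar_contact scene [([276.9, 195.7], 0.78)]
pink_bar_contact top [([246.1, 217.9], 0.82)]
pink_bar_contact wrist []
 
[... 1061 characters left out ...]
 196.9], 0.86), ([179.5, 146.1], 0.82)]
isolator top [([386.8, 273.8], 0.92), ([357.3, 141.5], 0.85), ([338.0, 183.9], 0.79)]
isolator wrist []
    [ 267.1 -672.6 -512.1] [np.float64(92.68926795935107), np.float64(92.68926795935101)]
blue_bar scene [([302.5, 199.0], 0.63), ([257.8, 194.6], 0.59), ([362.4, 225.9], 0.34)]
blue_bar top [([213.3, 219.0], 0.8)]
blue_bar wrist []
    [445.5 186.7  15.5] [np.float64(8.33500011442533), np.float64(8.335000114425357)]
green_bar scene [([203.8, 183.3], 0.77), ([200.7, 252.6], 0.57)]
green_bar top [([326.7, 218.8], 0.81), ([281.7, 128.7], 0.38)]
green_bar wrist []
    [ 454.2 -206.9   -8.5] [np.float64(2.4384386826114874), np.float64(2.438438682611433)]
```

View pics/a.png

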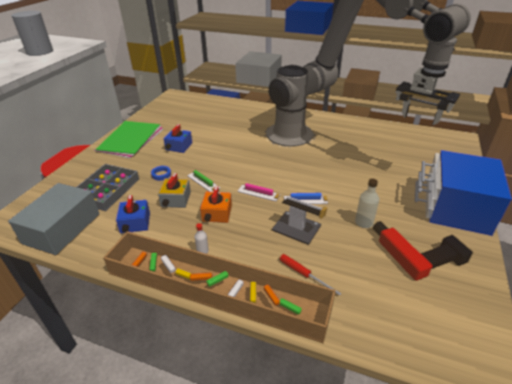

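View pics/b.png

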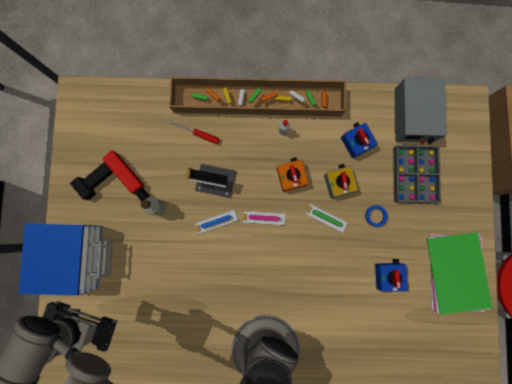

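```bash
cat > go.py <<'E'
import sys
from h import *
# go.py x y z yaw(rad): shift in tool axes (m), spin
def rows(x,y,z,yaw):
    s=get_obs();M=R.from_euler('xyz',s['tcp_rot'])
    d=M.inv().apply(np.array([x,y,z])-s['tool_pos'])/1000
    a=(s['tcp_rot'][2]-yaw+np.pi)%(2*np.pi)-np.pi
    print('pos',s['tool_pos'].round(1),'rpy',s['tcp_rot'].round(3),'t',round(s['time'],2)); print('move',d.round(4),'spin',round(a,3))
if __name__=='__main__': rows(*map(float,sys.argv[1:5]))
E
python3 go.py 446 20 404 1.571
```

```text
pos [141.9 505.5 404.7] rpy [3.142 0.    2.868] t 1.65
move [-0.424  -0.3852  0.0007] spin 1.297
```

```bash
python3 -m inch '[[-0.424,-0.385,0,1.297,1],[-0.424,-0.385,0,1.297,1],[-0.424,-0.385,0,1.297,1],[-0.424,-0.385,0,1.297,1],[-0.424,-0.385,0,1.297,1],[-0.424,-0.385,0,1.297,1],[-0.424,-0.385,0,1.297,1],[-0.424,-0.385,0,1.297,1]]'; python3 go.py 446 20 404 1.571
```

```text
time: 2.32
tool_pos: [319.4, 221.2, 405.0]
tcp_rot: [3.141, -0.0, 1.862]
contact_force: [1.1, 0.6, -0.1]
grip_width: 91.7
finger_force: 0.0
pos [319.4 221.2 405. ] rpy [ 3.141 -0.     1.862] t 2.32
move [-0.2291  0.0635  0.001 ] spin 0.291
```

```bash
python3 -m inch '[[-0.229,0.0635,0,0.291,1],[-0.229,0.0635,0,0.291,1],[-0.229,0.0635,0,0.291,1],[-0.229,0.0635,0,0.291,1],[-0.229,0.0635,0,0.291,1],[-0.229,0.0635,0,0.291,1],[-0.229,0.0635,0,0.291,1],[-0.229,0.0635,0,0.291,1]]'
cat > meas.py <<'E'
from h import *
import pickle,sys
# capture wrist, store detections
np.set_printoptions(precision=1,suppress=True)
p=capture('wrist'); name=sys.argv[1]; save(p,name+'.png')
D={'p':{k:np.array(p[k]) for k in('pose','intrinsics')},'d':{}}
for t in sys.argv[2:]:
    r=tip_of(p,t)[:3]; D['d'][t]=[(q['centre'],q['conf']) for q in r]
    print(t,[(np.round(q['centre'],1).tolist(),round(q['conf'],2)) for q in r])
pickle.dump(D,open(name+'.pkl','wb'))
E
python3 meas.py w1 pink_bar pink_bar_contact rest lip terminal
```

```text
time: 2.98
tool_pos: [447.2, 21.3, 404.4]
tcp_rot: [-3.141, -0.0, 1.574]
contact_force: [-0.4, 0.2, -0.1]
grip_width: 91.7
finger_force: 0.0
pink_bar [([261.9, 158.2], 0.84)]
pink_bar_contact [([263.0, 96.9], 0.66)]
rest []
lip []
terminal [([347.9, 341.4], 0.26)]
```

View pics/w1.png

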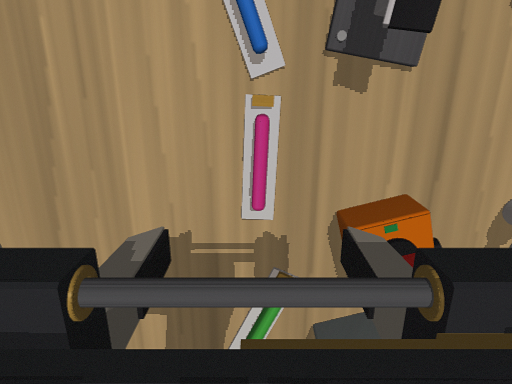

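```bash
python3 -m inch '[[0.03,0.043,0,0,1],[0.03,0.043,0,0,1],[0.03,0.043,0,0,1]]'; python3 meas.py w2 pink_bar pink_bar_contact; python3 go.py 560 170 404 1.571
```

```text
time: 3.53
tool_pos: [490.8, 54.7, 404.6]
tcp_rot: [3.14, -0.001, 1.58]
contact_force: [-0.5, -0.5, 0.5]
grip_width: 92.3
finger_force: 0.0
pink_bar [([224.3, 187.1], 0.83)]
pink_bar_contact [([225.0, 128.9], 0.9)]
pos [488.9  53.1 404.5] rpy [-3.141  0.     1.578] t 3.68
move [0.1163 0.072  0.0005] spin 0.007
```

```bash
python3 -m inch '[[0.117,0.072,0,0,1],[0.117,0.072,0,0,1],[0.117,0.072,0,0,1],[0.117,0.072,0,0,1],[0.117,0.072,0,0,1]]'; python3 meas.py w3 rest lip terminal pink_bar_contact; python3 -m inch '[[-0.01,0.05,0,0,1],[-0.01,0.05,0,0,1],[-0.01,0.05,0,0,1]]'; python3 meas.py w4 rest lip terminal
python3 - <<'E'
from h import *
import pickle
L=lambda n:pickle.load(open(n+'.pkl','rb'))
for t,vs in [('pink_bar','w1 w2'),('pink_bar_contact','w1 w2'),('rest','w3 w4'),('lip','w3 w4'),('terminal','w3 w4')]:
    try:
        o=[(L(v)['p'],L(v)['d'][t][0][0]) for v in vs.split()]
        print(t,*tri(o))
        if 'pink' in t:
            for a in o: print('  atz',atz(*a,12 if 'contact' in t else 0))
    except Exception as e: print(t,e)
E
```

```text
time: 4.1
tool_pos: [561.1, 172.4, 404.3]
tcp_rot: [-3.142, -0.001, 1.58]
contact_force: [-0.8, 0.5, -0.0]
grip_width: 91.8
finger_force: 0.0
rest [([277.4, 155.3], 0.84)]
lip [([258.1, 137.8], 0.64)]
terminal [([285.7, 65.8], 0.86)]
pink_bar_contact [([166.2, 224.8], 0.8)]
time: 4.6
tool_pos: [612.2, 158.5, 404.3]
tcp_rot: [3.141, 0.0, 1.574]
contact_force: [-0.4, -0.2, -0.3]
grip_width: 91.8
finger_force: 0.0
rest [([220.5, 141.5], 0.94)]
lip [([197.3, 118.9], 0.93)]
terminal [([222.3, 43.2], 0.81)]
pink_bar [455.81044552  22.14758321  19.47685839] [np.float64(0.7851239369681048), np.float64(0.7851239369681704)]
  atz [455.73893886  18.4389317    0.        ]
  atz [454.45675366  15.32040557   0.        ]
pink_bar_contact [456.86029535  88.51804127  10.41119971] [np.float64(1.14861577556239), np.float64(1.1486157755623625)]
  atz [456.08224261  89.45883582  12.        ]
  atz [457.73577494  87.84528333  12.        ]
rest [581.74438184 191.36701123  88.70494267] [np.float64(0.8837533851402133), np.float64(0.8837533851401616)]
lip [564.14391071 211.4257338  104.78454283] [np.float64(0.776652715899031), np.float64(0.7766527158990919)]
terminal [586.07796049 269.7590298  100.12388555] [np.float64(1.2495354410816788), np.float64(1.2495354410815305)]
```

View pics/w3.png

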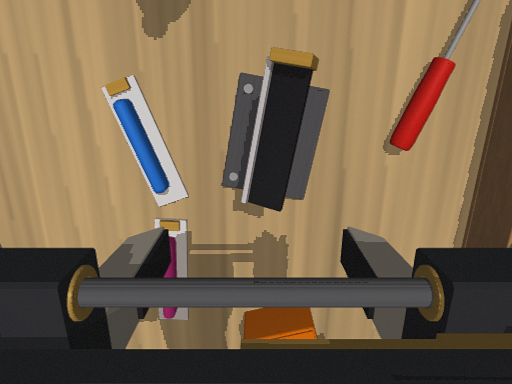

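```bash
cat > fit.py <<'E'
from h import *
import pickle
from scipy.optimize import least_squares
L=lambda n:pickle.load(open(n+'.pkl','rb'))
def T(q): # x,y,z,yaw
    return R.from_euler('z',q[3])*R.from_euler('y',-np.radians(20)),np.array(q[:3])
def fr(q,X):
    r,t=T(q);return r.apply(X)+t
def res(q):
    e=[]
    for v in('w3','w4'):
        D=L(v)
        for t,X in (('rest',[0,0,0]),('lip',[-20.5,q[4],6]),('terminal',[0,75.5,16])):
            e+=list(proj(D['p'],fr(q,X))-D['d'][t][0][0])
    return e
if __name__=='__main__':
    s=least_squares(res,[582,191,98,-.1,15],loss='soft_l1')
    print(s.x.round(3),np.round(s.fun,1))
    for v,c in(('w3',(210,30)),('w4',(150,10))):
        p=L(v)['p'];im=cv2.imread(f'pics/{v}.png')
        S=3
        big=cv2.resize(im[c[1]:c[1]+195,c[0]:c[0]+130],None,fx=S,fy=S,interpolation=cv2.INTER_CUBIC)
        for X in ([0,0,0],[-22,-50,0],[12,-50,0],[12,75.5,0],[-20.5,-50,6],[-20.5,75.5,6],[-17,75.5,16],[17,75.5,16]):
            u=proj(p,fr(s.x,X));cv2.circle(big,tuple(int(a) for a in (u-np.array(c)+.5)*S),3,(0,255,0),1)
        cv2.imwrite(f'pics/{v}z.png',big)
    cv2.imwrite('pics/z.png',np.hstack([cv2.imread('pics/w3z.png'),cv2.imread('pics/w4z.png')]))
E
python3 fit.py
```

```text
[ 5.82060e+02  1.92981e+02  9.47520e+01 -1.28000e-01  1.45370e+01] [ 0.6  0.6 -1.4 -1.4  1.8 -0.6 -0.2 -1.6  0.4  1.  -1.4  1.9]
```

View pics/z.png

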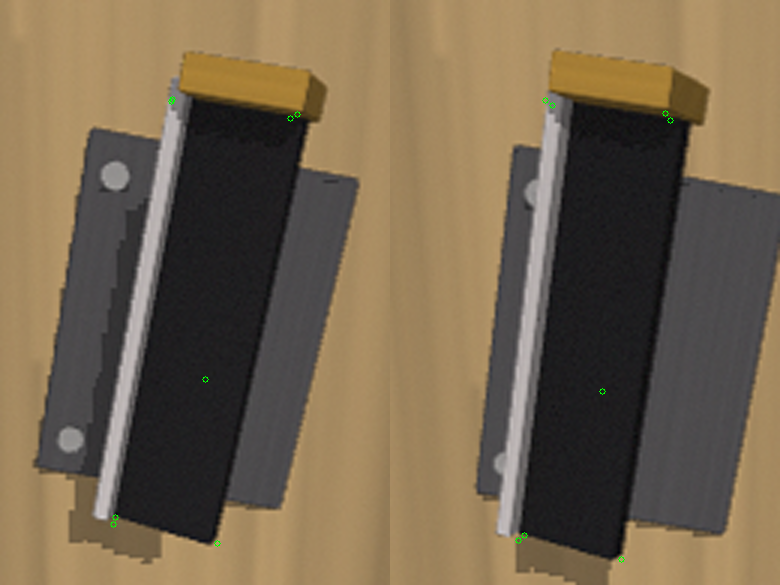

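```bash
cat > fit2.py <<'E'
from fit import *
H={'w3':((210,30),[(217,544),(109,519),(181,93),(302,110)]),'w4':((150,10),[(232,558),(122,536),(160,90),(279,106)])}
def res2(q):
    e=[]
    for v,(c,P) in H.items():
        D=L(v);X=[[12,-50,0],[-20.5,-50,6],[-17+q[4],75.5,16],[17+q[4],75.5,16]]
        for x,u in zip(X,P):
            e+=list(proj(D['p'],fr(q,x))-(np.array(c)+np.array(u)/3-.5))
    return e
for x0 in ([582,191,98,-.1,0],):
    s=least_squares(res2,x0,loss='soft_l1');print(s.x.round(3),np.round(s.fun,1))
    f=lambda z:least_squares(lambda q:res2([q[0],q[1],z,q[2],q[3]]),[582,191,-.1,0],loss='soft_l1')
    for z in(96,100,103): g=f(z);print(z,g.x.round(3),g.cost)
E
python3 fit2.py; python3 go.py 456 20 300 1.571
```

```text
[ 5.82879e+02  1.94513e+02  9.75840e+01 -1.58000e-01 -1.96800e+00] [-0.5 -0.4  0.7  0.3 -0.9 -0.9  0.7 -0.1 -1.2  0.1  0.9  0.1 -0.3  0.2
  0.3  0.5]
96 [ 5.82640e+02  1.94431e+02 -1.53000e-01 -1.33700e+00] 3.09712788574024
100 [ 5.83083e+02  1.94642e+02 -1.62000e-01 -2.39000e+00] 3.997785573843668
103 [ 5.83554e+02  1.94593e+02 -1.70000e-01 -3.40200e+00] 9.031701641828574
pos [610.  160.3 405.2] rpy [-3.141 -0.     1.576] t 4.8
move [-0.1394 -0.1548  0.1052] spin 0.005
```

```bash
python3 -m inch '[[-0.139,-0.155,0,0,1],[-0.139,-0.155,0,0,1],[-0.139,-0.155,0,0,1],[-0.139,-0.155,0,0,1],[-0.139,-0.155,0,0,1],[-0.139,-0.155,0.075,0,1],[-0.139,-0.155,0.075,0,1],[-0.139,-0.155,0.075,0,1]]'
cat > bar.py <<'E'
from h import *
import sys
p=capture('wrist');save(p,'w5.png')
r=trace(p,'pink_bar')[0];m=r['pixels'].astype(np.uint8)
print(r['conf'],np.round(r['rect'],1))
for lab,mask,z in (('all',m,6),):
    c=max(cv2.findContours(mask,0,cv2.CHAIN_APPROX_NONE)[0],key=cv2.contourArea)[:,0,:]
    W=np.array([atz(p,u,z)[:2] for u in c],np.float32)
    (cx,cy),wh,a=cv2.minAreaRect(W);print(lab,cx,cy,wh,a)
im=p['color'].astype(int);pk=((im[...,0]-im[...,1]>60)&(im[...,2]-im[...,1]>20)&(im[...,0]>120)&(m>0)).astype(np.uint8)
c=max(cv2.findContours(pk,0,cv2.CHAIN_APPROX_NONE)[0],key=cv2.contourArea)[:,0,:]
W=np.array([atz(p,u,26)[:2] for u in c],np.float32);print('tube',cv2.minAreaRect(W))
for t in('pink_bar','pink_bar_contact'):
    u=tip_of(p,t)[0]['centre'];print(t,atz(p,u,12 if 'con' in t else 0))
E
python3 bar.py
```

```text
time: 5.47
tool_pos: [453.6, 20.7, 326.0]
tcp_rot: [-3.133, -0.001, 1.576]
contact_force: [-1.5, -0.6, -0.5]
grip_width: 91.9
finger_force: 0.0
0.82 [259.1 172.5  48.8 155. ]
all 453.1370849609375 17.211265563964844 (150.738525390625, 40.86836624145508) 88.00865936279297
tube ((452.9929504394531, 17.053852081298828), (109.1302719116211, 14.383129119873047), 87.73068237304688)
pink_bar [451.93883007  17.85676523   0.        ]
pink_bar_contact [454.24844154  89.10541694  12.        ]
```

View pics/w5.png

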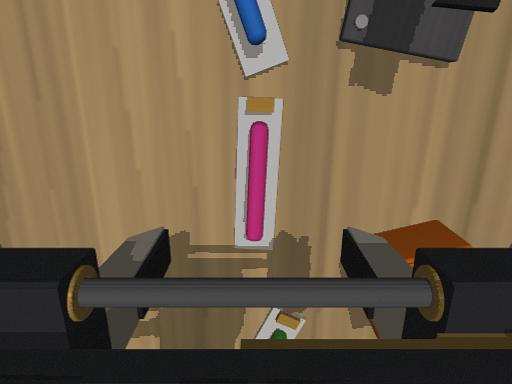

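```bash
python3 go.py 453.1 17.2 193 1.536
```

```text
pos [457.3  21.  331.6] rpy [3.139 0.    1.578] t 5.67
move [-0.0037 -0.0047  0.1386] spin 0.042
```

```bash
python3 bar.py;  python3 go.py 453.1 17.2 193 1.536
```

```text
0.71 [253.2 168.8  45.9 148.7]
all 453.2486572265625 17.393585205078125 (149.42579650878906, 41.418148040771484) 87.8250503540039
tube ((452.9600830078125, 17.19042205810547), (108.98133087158203, 14.451159477233887), 87.7061538696289)
pink_bar [456.54259709  18.60022881   0.        ]
pink_bar_contact [456.12656456  86.7286801   12.        ]
pos [457.1  20.9 330.9] rpy [3.139 0.    1.577] t 5.87
move [-0.0037 -0.0043  0.1378] spin 0.041
```

Consistent. Descend over the bar and grip.

```bash
python3 -m inch '[[-0.0037,-0.0043,0.03,0.041,1],[-0.0037,-0.0043,0.065,0.041,1],[-0.0037,-0.0043,0.1,0.041,1],[-0.0037,-0.0043,0.125,0.041,1],[-0.0037,-0.0043,0.138,0.041,1],[-0.0037,-0.0043,0.138,0.041,1],[-0.0037,-0.0043,0.138,0.041,0.5],[-0.0037,-0.0043,0.138,0.041,0]]'; python3 go.py 453.1 17.2 193 1.536;python3 -m inch '[[0,0,0,0,0],[0,0,0,0,0],[0,0,0,0,0],[0,0,0,0,0],[0,0,0,0,0],[0,0,0,0,0]]'; python3 go.py 453.1 17.2 193 1.536
```

```text
time: 6.53
tool_pos: [453.1, 17.0, 192.8]
tcp_rot: [3.139, 0.0, 1.536]
contact_force: [-0.5, -1.1, 0.2]
grip_width: 82.9
finger_force: 0.0
pos [453.1  17.  192.8] rpy [3.139 0.    1.536] t 6.53
move [ 0.0002 -0.     -0.0002] spin -0.0
time: 7.03
tool_pos: [452.4, 17.0, 191.9]
tcp_rot: [3.141, -0.0, 1.536]
contact_force: [0.2, -0.8, 0.4]
grip_width: 42.9
finger_force: 0.0
pos [452.4  17.  191.9] rpy [ 3.141 -0.     1.536] t 7.03
move [ 0.0003  0.0007 -0.0011] spin -0.0
```

```bash
python3 -m inch '[[0,0,0,0,0],[0,0,0,0,0],[0,0,0,0,0],[0,0,0,0,0],[0,0,0,0,0],[0,0,0,0,0],[0,0,0,0,0],[0,0,0,0,0]]'; python3 go.py 453.1 17.2 193 1.536
```

```text
time: 7.7
tool_pos: [452.4, 17.0, 191.7]
tcp_rot: [-3.142, -0.0, 1.536]
contact_force: [-0.6, 0.8, -0.3]
grip_width: 15.9
finger_force: 30.0
pos [452.4  17.  191.7] rpy [-3.142 -0.     1.536] t 7.7
move [ 0.0003  0.0007 -0.0013] spin -0.0
```

```bash
python3 -m inch '[[0,0,-0.04,0,0],[0,0,-0.08,0,0],[0,0,-0.12,0,0],[0,0,-0.158,0,0],[0,0,-0.158,0,0]]'; python3 go.py 583.8 188 340 1.414
```

```text
time: 8.12
tool_pos: [453.8, 16.9, 356.4]
tcp_rot: [3.129, 0.001, 1.536]
contact_force: [1.7, 0.6, -1.1]
grip_width: 15.7
finger_force: 30.0
pos [453.8  16.9 356.4] rpy [3.129e+00 1.000e-03 1.536e+00] t 8.12
move [0.1756 0.1237 0.0177] spin 0.122
```

```bash
python3 -m inch '[[0.02,0.015,0,0.122,0],[0.055,0.04,0,0.122,0],[0.09,0.065,0,0.122,0],[0.13,0.095,0,0.122,0],[0.163,0.115,0,0.122,0],[0.1756,0.1237,0.01,0.122,0],[0.1756,0.1237,0.01,0.122,0],[0.1756,0.1237,0.01,0.122,0]]'; python3 -m inch '[[0,0,0,0,0],[0,0,0,0,0]]'; cat > chk.py <<'E'
from h import *
import sys
p=capture('wrist');im=np.ascontiguousarray(p['color'][:,:,::-1])
q=[582.9,194.5,97.8,-.157]
from fit import fr
S=2;c=(130,0)
big=cv2.resize(im[0:290,130:470],None,fx=S,fy=S,interpolation=cv2.INTER_CUBIC)
for X in ([-20.5,-50,6],[-20.5,75.5,6],[-19,75.5,16],[15,75.5,16],[12,-50,0],[12,75.5,0]):
    u=proj(p,fr(q,X));cv2.circle(big,tuple(int(a) for a in (u-np.array(c)+.5)*S),3,(0,255,0),1)
cv2.imwrite('pics/'+sys.argv[1],big)
E
python3 chk.py c1.png; python3 go.py 583.8 191.8 310 1.414
```

```text
time: 8.78
tool_pos: [582.0, 189.1, 337.5]
tcp_rot: [-3.138, 0.001, 1.416]
contact_force: [-0.5, -0.2, -1.6]
grip_width: 16.0
finger_force: 30.0
time: 8.95
tool_pos: [581.8, 187.2, 339.7]
tcp_rot: [-3.141, 0.0, 1.413]
contact_force: [-0.4, -0.5, -1.2]
grip_width: 15.7
finger_force: 30.0
pos [581.8 187.1 340.1] rpy [3.142 0.    1.413] t 9.0
move [0.005  0.0012 0.0301] spin -0.001
```

View pics/c1.png

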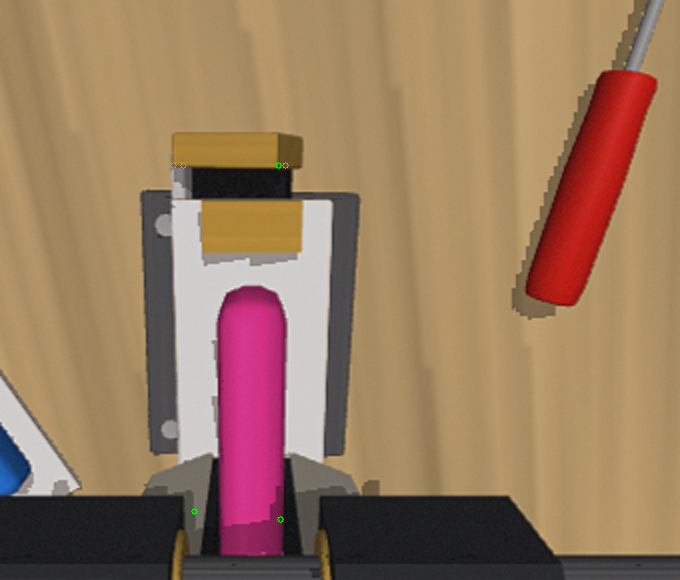

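```bash
python3 -m inch '[[0.005,0.0012,0,0,0],[0.005,0.0012,0.01,0,0],[0.005,0.0012,0.02,0,0],[0.005,0.0012,0.03,0,0],[0.005,0.0012,0.036,0,0],[0.005,0.0012,0.039,0,0],[0.005,0.0012,0.039,0,0]]'; python3 -m inch '[[0,0,0.001,0,0],[0,0,0.002,0,0],[0,0,0.003,0,0],[0,0,0.003,0,0]]';  python3 go.py 583.8 191.8 294 1.414
```

```text
time: 9.58
tool_pos: [583.9, 192.8, 299.3]
tcp_rot: [-3.139, 0.001, 1.414]
contact_force: [-0.7, -0.6, -1.9]
grip_width: 15.5
finger_force: 30.0
time: 9.92
tool_pos: [584.2, 192.9, 297.8]
tcp_rot: [3.141, -0.0, 1.414]
contact_force: [-0.7, -0.7, -1.6]
grip_width: 15.8
finger_force: 30.0
pos [584.2 192.9 297.8] rpy [ 3.141 -0.     1.414] t 9.92
move [-0.0011 -0.0002  0.0038] spin -0.0
```

```bash
for i in 1; do :; done; python3 -m inch '[[0,0,0.001,0,0],[0,0,0.002,0,0],[0,0,0.002,0,0]]' | egrep 'pos|contact'; python3 -m inch '[[0,0,0.001,0,0],[0,0,0.001,0,0]]'| egrep 'pos|contact'; python3 -m inch '[[0,0,0.001,0,0],[0,0,0.001,0,0]]'| egrep 'pos|contact'
```

```text
tool_pos: [584.2, 192.9, 295.8]
contact_force: [1.9, -0.2, -1.0]
tool_pos: [584.1, 192.9, 295.7]
contact_force: [-2.3, -0.8, 4.0]
tool_pos: [584.0, 192.9, 295.6]
contact_force: [-5.0, -1.5, 10.8]
```

```bash
python3 -m inch '[[0,0,-0.0015,0,0],[0,0,-0.0015,0,0]]' | egrep 'pos|contact'; python3 -m inch '[[0,0,0,0,0.18],[0,0,0,0,0.19],[0,0,0,0,0.2],[0,0,0,0,0.22],[0,0,0,0,0.24],[0,0,0,0,0.26],[0,0,0,0,0.28],[0,0,0,0,0.3]]'; python3 -m inch '[[0,0,0,0,0.33],[0,0,0,0,0.36],[0,0,0,0,0.4],[0,0,0,0,0.44],[0,0,0,0,0.48],[0,0,0,0,0.52],[0,0,0,0,0.56],[0,0,0,0,0.6]]'
```

```text
tool_pos: [584.2, 192.9, 295.6]
contact_force: [-0.3, 0.2, 4.3]
time: 11.33
tool_pos: [584.1, 192.9, 295.2]
tcp_rot: [-3.142, -0.0, 1.414]
contact_force: [-0.2, 0.3, 0.4]
grip_width: 26.8
finger_force: 0.2
time: 12.0
tool_pos: [584.2, 192.8, 295.3]
tcp_rot: [3.141, -0.0, 1.414]
contact_force: [0.9, 0.7, -0.4]
grip_width: 53.1
finger_force: 0.0
```

```bash
python3 -m inch '[[0,0,0,0,0.7],[0,0,-0.005,0,0.8],[0,0,-0.02,0,1],[0,0,-0.045,0,1],[-0.03,0,-0.08,0,1],[-0.03,0,-0.11,0,1],[-0.03,0,-0.11,0,1],[-0.03,0,-0.11,0,1]]'; python3 -m inch '[[0,0,0,0,1]]' >/dev/null; cat > seat.py <<'E'
from h import *
from fit import fr
import sys
p=capture('wrist');im=np.ascontiguousarray(p['color'][:,:,::-1])
q=[582.9,194.5,97.8,-.157]
S=3;c=(150,20)
big=cv2.resize(im[20:215,150:410],None,fx=S,fy=S,interpolation=cv2.INTER_CUBIC)
for X in ([-20,75,6],[20,75,6],[-20,-75,6],[20,-75,6],[0,69,12]):
    u=proj(p,fr(q,X));print(X,u.round(1));cv2.circle(big,tuple(int(a) for a in (u-np.array(c)+.5)*S),3,(0,255,0),1)
for t in('pink_bar','pink_bar_contact','rest','terminal'):
    print(t,[(np.round(r['centre'],1),round(r['conf'],2)) for r in tip_of(p,t)[:2]])
print('origin exp',proj(p,fr(q,[0,0,0])))
cv2.imwrite('pics/'+sys.argv[1],big)
E
python3 seat.py s1.png
```

```text
time: 12.67
tool_pos: [579.6, 162.9, 408.1]
tcp_rot: [3.136, -0.002, 1.413]
contact_force: [0.1, 0.3, 0.6]
grip_width: 92.1
finger_force: 0.0
[-20, 75, 6] [227.2  52.3]
[20, 75, 6] [274.4  50.8]
[-20, -75, 6] [231.3 222.1]
[20, -75, 6] [271.5 228.2]
[0, 69, 12] [247.5  59.2]
pink_bar [(array([255.6, 146.9]), 0.78)]
pink_bar_contact [(array([251. ,  60.7]), 0.71)]
rest []
terminal [(array([241.4,  49.2]), 0.77)]
origin exp [253.05129053 144.14381174]
```

View pics/s1.png

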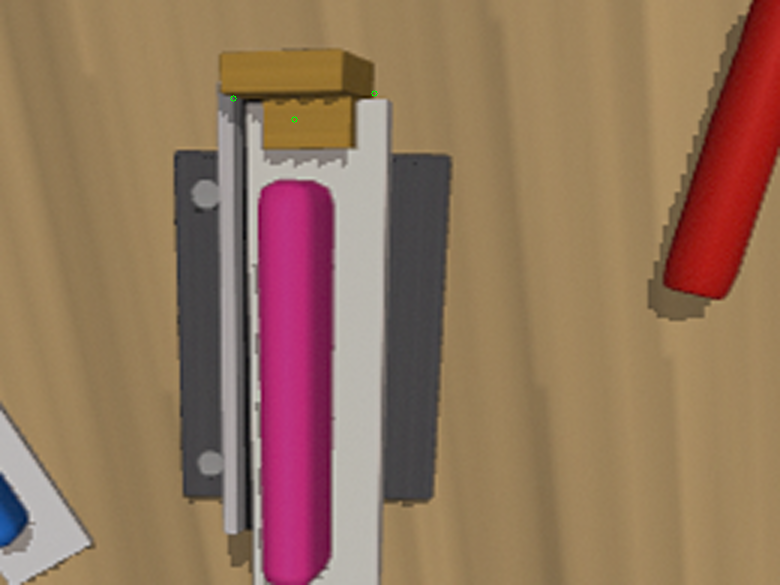

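```bash
python3 go.py 575 195.7 296 1.414
```

```text
pos [579.4 163.5 404. ] rpy [-3.139e+00  1.000e-03  1.414e+00] t 13.0
move [ 0.0312 -0.0091  0.108 ] spin 0.0
```

```bash
python3 -m inch '[[0.0312,-0.0091,0,0,0.6],[0.0312,-0.0091,0,0,0.6],[0.0312,-0.0091,0.03,0,0.6],[0.0312,-0.0091,0.06,0,0.6],[0.0312,-0.0091,0.085,0,0.6],[0.0312,-0.0091,0.1,0,0.6],[0.0312,-0.0091,0.108,0,0.6],[0.0312,-0.0091,0.108,0,0.6]]'; python3 -m inch '[[0,0,0,0,0.6],[0,0,0,0,0.6]]'; python3 go.py 557.7 198.4 296 1.414
```

```text
time: 13.67
tool_pos: [574.9, 195.5, 294.9]
tcp_rot: [-3.138, 0.001, 1.414]
contact_force: [-0.5, -0.2, 0.5]
grip_width: 55.2
finger_force: 0.0
time: 13.83
tool_pos: [575.8, 195.6, 298.5]
tcp_rot: [3.139, -0.001, 1.414]
contact_force: [1.0, 0.5, 0.4]
grip_width: 55.0
finger_force: 0.0
pos [575.8 195.6 298.5] rpy [ 3.139e+00 -1.000e-03  1.414e+00] t 13.83
move [-0.0001 -0.0183  0.0025] spin -0.0
```

```bash
python3 -m inch '[[0,-0.003,0,0,0.6],[0,-0.006,0,0,0.6],[0,-0.009,0,0,0.6],[0,-0.011,0,0,0.6],[0,-0.012,0,0,0.6],[0,-0.013,0,0,0.6],[0,-0.014,0,0,0.6],[0,-0.015,0,0,0.6]]'; python3 -m inch '[[0,-0.0005,0,0,0.6],[0,-0.001,0,0,0.6],[0,-0.0015,0,0,0.6]]'|egrep 'pos|force'; python3 -m inch '[[0,-0.0005,0,0,0.6],[0,-0.001,0,0,0.6],[0,-0.001,0,0,0.6]]'|egrep 'pos|force'
```

```text
time: 14.5
tool_pos: [560.5, 197.8, 297.3]
tcp_rot: [3.141, -0.0, 1.414]
contact_force: [0.6, -0.6, 0.2]
grip_width: 55.0
finger_force: 0.0
tool_pos: [559.1, 198.0, 297.2]
contact_force: [1.0, -0.0, -0.6]
finger_force: 0.2
tool_pos: [558.0, 198.2, 297.2]
contact_force: [1.6, 0.3, 1.0]
finger_force: 0.1
```

```bash
for k in a; do python3 -m inch '[[0,-0.0005,0,0,0.6],[0,-0.001,0,0,0.6],[0,-0.001,0,0,0.6]]'|egrep 'pos|force'; done;  python3 -m inch '[[0,-0.0005,0,0,0.6],[0,-0.001,0,0,0.6],[0,-0.001,0,0,0.6]]'|egrep 'pos|force'; python3 capture 2>/dev/null; python3 - <<'E'
from h import *
s=capture('scene')
print(get_obs()['finger_force'],get_obs()['contact_force'])
E
```

```text
tool_pos: [557.0, 198.4, 297.2]
contact_force: [0.8, -0.1, 0.4]
finger_force: 0.1
tool_pos: [556.0, 198.6, 297.2]
contact_force: [0.7, -0.0, 0.5]
finger_force: 0.1
0.0794847696670331 [ 1.0839666   0.20415447 -0.17138301]
```

```bash
python3 -m inch '[[0,-0.0005,0,0,0.6],[0,-0.001,0,0,0.6],[0,-0.001,0,0,0.6]]'|egrep 'pos|force';  python3 -m inch '[[0,-0.0005,0,0,0.6],[0,-0.001,0,0,0.6],[0,-0.001,0,0,0.6]]'|egrep 'pos|force'; python3 seat.py s2.png
```

```text
tool_pos: [555.1, 198.7, 297.3]
contact_force: [1.3, -0.6, -0.2]
finger_force: 0.2
tool_pos: [554.3, 198.8, 297.6]
contact_force: [1.6, -0.2, 0.3]
finger_force: 1.1
[-20, 75, 6] [268.7  97.8]
[20, 75, 6] [346.4  98.9]
[-20, -75, 6] [265.9 330. ]
[20, -75, 6] [326.4 345.5]
[0, 69, 12] [303.1 111.2]
pink_bar [(array([300.1, 230.9]), 0.95)]
pink_bar_contact [(array([301.5, 112.3]), 0.78), (array([497.1,  43.6]), 0.2)]
rest []
terminal [(array([294.9, 100.1]), 0.69)]
origin exp [302.18697571 228.10584034]
```

View pics/s2.png

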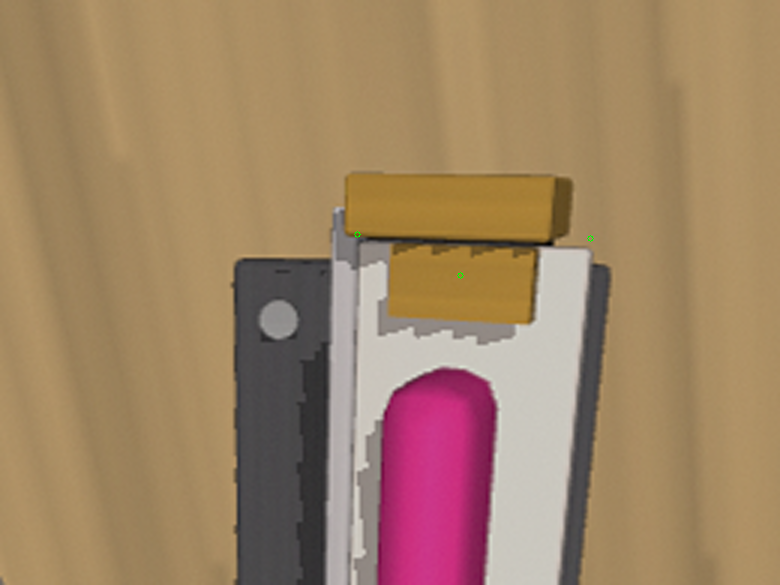

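```bash
python3 -m inch '[[0,0.004,0,0,0.6],[0,0.01,0,0,0.6],[0,0.012,-0.02,0,0.8],[0,0.012,-0.05,0,1],[0,0.012,-0.09,0,1],[0,0.012,-0.12,0,1],[0,0.012,-0.12,0,1]]'
python3 - <<'E'
from h import *
np.set_printoptions(precision=1,suppress=True)
P=capture('top')
for t,z in(('handle_grip',97),('isolator',0)):
    for r in tip_of(P,t)[:6]: print(t,r['centre'],r['conf'],atz(P,r['centre'],z))
print(atz(P,(342,180),80))
E
python3 go.py 575 -190 410 1.571
```

```text
time: 16.88
tool_pos: [566.8, 197.2, 424.2]
tcp_rot: [3.131, -0.004, 1.414]
contact_force: [0.4, -0.4, 1.3]
grip_width: 83.8
finger_force: 0.0
handle_grip [294.2, 171.3] 0.73 [607.2 -80.5  97. ]
handle_grip [362.9, 136.4] 0.67 [ 732.3 -310.7   97. ]
handle_grip [395.4, 279.3] 0.67 [ 260.9 -413.5   97. ]
handle_grip [342.1, 179.3] 0.5 [ 584.1 -240.7   97. ]
isolator [384.5, 275.8] 0.85 [ 261.  -410.6    0. ]
isolator [336.6, 181.1] 0.82 [ 591.2 -242.5    0. ]
isolator [357.8, 141.7] 0.79 [ 737.8 -319.     0. ]
isolator [292.8, 176.2] 0.7 [605.1 -84.8   0. ]
[ 584.2 -244.2   80. ]
pos [565.9 196.9 416.4] rpy [-3.14   0.     1.414] t 17.03
move [-0.3807  0.0695  0.0065] spin -0.157
```

```bash
python3 go.py 570 -241 410 3.1416
```

```text
pos [565.9 196.9 416.4] rpy [-3.14   0.     1.414] t 17.03
move [-0.4319  0.0726  0.0065] spin -1.728
```

```bash
python3 -m inch '[[-0.432,0.073,0,-1.728,1],[-0.432,0.073,0,-1.728,1],[-0.432,0.073,0,-1.728,1],[-0.432,0.073,0,-1.728,1],[-0.432,0.073,0,-1.728,1],[-0.432,0.073,0,-1.728,1],[-0.432,0.073,0,-1.728,1],[-0.432,0.073,0,-1.728,1]]'; python3 go.py 570 -241 410 3.1416
```

```text
time: 17.7
tool_pos: [569.2, -115.1, 414.9]
tcp_rot: [-3.14, -0.004, 2.35]
contact_force: [0.6, 0.1, -0.5]
grip_width: 91.8
finger_force: 0.0
pos [ 569.2 -115.1  414.9] rpy [-3.14  -0.004  2.35 ] t 17.7
move [-0.0901 -0.0879  0.0047] spin -0.791
```

```bash
python3 -m inch '[[-0.09,-0.088,0,-0.791,1],[-0.09,-0.088,0,-0.791,1],[-0.09,-0.088,0,-0.791,1],[-0.09,-0.088,0,-0.791,1],[-0.09,-0.088,0,-0.791,1],[-0.09,-0.088,0,-0.791,1],[-0.09,-0.088,0,-0.791,1],[-0.09,-0.088,0,-0.791,1]]'; python3 meas.py w6 handle_grip isolator; python3 -m inch '[[0,0.05,0,0,1],[0,0.05,0,0,1],[0,0.05,0,0,1],[0,0.05,0,0,1]]'; python3 meas.py w7 handle_grip isolator
```

```text
time: 18.37
tool_pos: [569.4, -239.4, 414.7]
tcp_rot: [3.139, -0.004, 3.137]
contact_force: [0.1, 0.1, -0.2]
grip_width: 91.8
finger_force: 0.0
handle_grip [([186.4, 319.9], 0.97), ([415.8, 207.5], 0.69), ([248.1, 167.4], 0.6)]
isolator [([200.8, 270.4], 0.9), ([383.1, 175.3], 0.67)]
time: 18.85
tool_pos: [570.0, -188.8, 417.2]
tcp_rot: [-3.141, -0.0, 3.136]
contact_force: [-0.2, -1.1, 0.3]
grip_width: 91.9
finger_force: 0.0
handle_grip [([142.9, 316.9], 0.59), ([369.4, 204.7], 0.55)]
isolator [([203.4, 162.9], 0.68), ([166.2, 269.1], 0.67), ([341.7, 177.3], 0.58)]
```

View pics/w6.png

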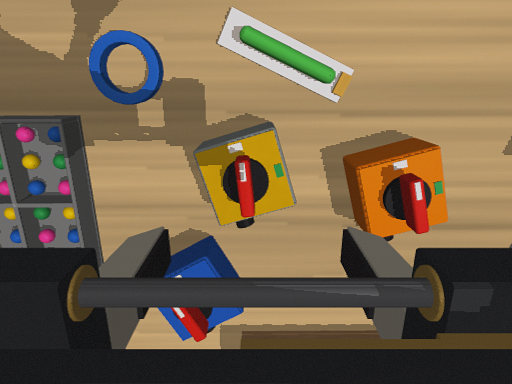

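```bash
cat > hfit.py <<'E'
from fit import *
import sys
from scipy.optimize import minimize
q0=eval(sys.argv[1]); views=sys.argv[2:]
def model(p,q):
    c,s=np.cos(q[2]),np.sin(q[2]);z=q[3] if len(q)>3 else 97
    return np.array([proj(p,np.array([q[0]+a*c-b*s,q[1]+a*s+b*c,h])) for a in(-29,29) for b in(-7,7) for h in(z,z-26.5)])
S=4
V=[]
for v in views:
    p=L(v)['p'];im=cv2.imread(f'pics/{v}.png').astype(int)
    B,G,Rr=im[...,0],im[...,1],im[...,2]
    red=((Rr>110)&(Rr-G>70)&(Rr-B>70)&(G<70)).astype(np.uint8)
    n,lab,st,ce=cv2.connectedComponentsWithStats(red)
    u=model(p,q0).mean(0);k=min((i for i in range(1,n) if st[i,4]>60),key=lambda i:np.hypot(*(ce[i]-u)))
    print(v,'exp',u.round(),'blob',st[k],ce[k].round(1))
    pts=np.argwhere(lab==k)[:,::-1]
    h=cv2.convexHull(np.vstack([pts*1.0+d for d in([-.5,-.5],[.5,.5],[-.5,.5],[.5,-.5])]).astype(np.float32))
    V.append((p,h))
def cost(q):
    e=0
    for p,h in V:
        m=cv2.convexHull(model(p,q).astype(np.float32))
        a,b=cv2.contourArea(m),cv2.contourArea(h);i=cv2.intersectConvexConvex(m,h)[0]
        e+=1-i/(a+b-i)
    return e/len(V)
if __name__=='__main__':
    best=min((minimize(cost,[q0[0],q0[1],y],method='Nelder-Mead',options=dict(initial_simplex=[[q0[0]+a,q0[1]+b,y+c] for a,b,c in((0,0,0),(8,0,0),(0,8,0),(0,0,.2))])) for y in np.arange(q0[2]-.4,q0[2]+.41,.2)),key=lambda r:r.fun)
    print(best.x.round(3),best.fun)
    b4=minimize(cost,list(best.x)+[97],method='Nelder-Mead');print('z free',b4.x.round(3),b4.fun)
E
python3 hfit.py '[584,-241,0.]' w6 w7
```

```text
w6 exp [253. 186.] blob [235 160  20  57 661] [245.1 190.9]
w7 exp [203. 184.] blob [182 158  23  57 617] [193.9 189.9]
[ 5.85279e+02 -2.48899e+02  8.00000e-02] 0.23017124795592603
z free [ 5.86127e+02 -2.49391e+02  9.80000e-02  9.15710e+01] 0.20938135495849486
```

```bash
python3 go.py 575 -249 340 3.1416; sed -i 's/red=.*/red=((Rr>60)\&(Rr>2.2*G)\&(Rr>2.2*B)).astype(np.uint8)/' hfit.py; python3 hfit.py '[584,-241,0.]' w6 w7
```

```text
pos [ 569.9 -190.1  417.1] rpy [-3.141  0.     3.134] t 19.0
move [-0.0055 -0.0589  0.0771] spin -0.007
w6 exp [253. 186.] blob [234 155  21  62 807] [244.8 187.3]
w7 exp [203. 184.] blob [182 153  25  62 963] [195.3 184.6]
[ 5.83482e+02 -2.48994e+02  1.00000e-01] 0.07554304196225375
z free [ 5.84344e+02 -2.49628e+02  1.04000e-01  9.26630e+01] 0.0703619541474132
```

```bash
python3 -m inch '[[-0.0055,-0.03,0.03,0,1],[-0.0055,-0.059,0.077,0,1],[-0.0055,-0.059,0.077,0,1],[-0.0055,-0.059,0.077,0,1],[-0.0055,-0.059,0.077,0,1]]'|grep pos; python3 meas.py w8 handle_grip; python3 hfit.py '[583.5,-249,0.1]' w8;python3 hfit.py '[583.5,-249,0.1]' w6 w7 w8; python3 - <<'E'
from h import *
import pickle
p=pickle.load(open('w8.pkl','rb'))['p'];im=cv2.imread('pics/w8.png');hsv=cv2.cvtColor(im,cv2.COLOR_BGR2HSV)
m=cv2.inRange(hsv,(20,120,90),(35,255,255));n,l,st,ce=cv2.connectedComponentsWithStats(m);k=1+st[1:,4].argmax()
h=cv2.convexHull(np.argwhere(l==k)[:,::-1].astype(np.float32))[:,0]
W=np.array([atz(p,u,61)[:2] for u in h],np.float32);print('plate',st[k],cv2.minAreaRect(W))
E
python3 go.py 583.7 -249.2 253 -3.04
```

```text
tool_pos: [574.9, -248.8, 340.0]
handle_grip [([482.0, 232.9], 0.94), ([256.2, 214.3], 0.72)]
w8 exp [255. 206.] blob [ 241  167   27   81 1306] [254.6 209. ]
[ 5.83561e+02 -2.48981e+02  1.02000e-01] 0.06046564404677035
z free [ 5.84890e+02 -2.49115e+02  1.06000e-01  9.21610e+01] 0.053577024411491925
w6 exp [245. 185.] blob [234 155  21  62 807] [244.8 187.3]
w7 exp [195. 183.] blob [182 153  25  62 963] [195.3 184.6]
w8 exp [255. 206.] blob [ 241  167   27   81 1306] [254.6 209. ]
[ 5.83510e+02 -2.48982e+02  1.01000e-01] 0.07056187025899607
z free [ 5.83932e+02 -2.49182e+02  1.05000e-01  9.50200e+01] 0.0678506738582566
plate [ 190  134  126  120 6271] ((583.2913818359375, -249.08306884765625), (84.5807876586914, 84.04989624023438), 16.54994010925293)
pos [ 575.4 -247.8  342.2] rpy [-3.141e+00  3.000e-03  3.136e+00] t 19.52
move [-0.008  -0.0012  0.0892] spin -0.108
```

```bash
python3 -m inch '[[-0.008,-0.0013,0.02,-0.108,1],[-0.008,-0.0013,0.045,-0.108,1],[-0.008,-0.0013,0.07,-0.108,1],[-0.008,-0.0013,0.083,-0.108,1],[-0.008,-0.0013,0.089,-0.108,1],[-0.008,-0.0013,0.089,-0.108,0],[-0.008,-0.0013,0.089,-0.108,0],[-0.008,-0.0013,0.089,-0.108,0]]'; python3 go.py 583.4 -249.1 253 -3.038; python3 -m inch '[[0,0,0,0,0],[0,0,0,0,0],[0,0,0,0,0],[0,0,0,0,0],[0,0,0,0,0],[0,0,0,0,0],[0,0,0,0,0],[0,0,0,0,0]]'; python3 -m inch '[[0,0,0,0,0],[0,0,0,0,0],[0,0,0,0,0],[0,0,0,0,0]]';python3 go.py 583.4 -249.1 253 -3.038
```

```text
time: 20.18
tool_pos: [583.6, -249.5, 253.4]
tcp_rot: [-3.14, 0.003, -3.039]
contact_force: [-0.5, 0.1, 0.0]
grip_width: 76.2
finger_force: 0.0
pos [ 583.6 -249.5  253.4] rpy [-3.140e+00  3.000e-03 -3.039e+00] t 20.18
move [0.0002 0.0004 0.0004] spin -0.001
time: 20.85
tool_pos: [583.0, -249.6, 251.1]
tcp_rot: [3.141, -0.0, -3.04]
contact_force: [0.3, 1.3, -0.8]
grip_width: 23.1
finger_force: 0.0
time: 21.18
tool_pos: [583.0, -249.2, 251.2]
tcp_rot: [3.141, -0.0, -3.04]
contact_force: [-0.5, 3.6, 0.5]
grip_width: 13.8
finger_force: 30.0
pos [ 583.  -249.2  251.2] rpy [ 3.141 -0.    -3.04 ] t 21.18
move [-0.0004  0.     -0.0018] spin -0.002
```

Gripped. Turn clockwise (positive spin about the downward tool z).

```bash
python3 -m inch '[[0,0,0,0.11,0],[0,0,0,0.22,0],[0,0,0,0.33,0],[0,0,0,0.44,0],[0,0,0,0.55,0],[0,0,0,0.66,0],[0,0,0,0.77,0],[0,0,0,0.88,0]]'; python3 - <<'E'
from h import *
print(get_obs()['moment'].round(2))
E
```

```text
time: 21.85
tool_pos: [583.0, -249.3, 251.2]
tcp_rot: [-3.142, -0.001, 2.359]
contact_force: [-1.1, 2.6, 1.9]
grip_width: 14.1
finger_force: 30.0
[0.37 0.11 0.2 ]
```

```bash
python3 -m inch '[[0,0,0,0.1,0],[0,0,0,0.2,0],[0,0,0,0.3,0],[0,0,0,0.4,0],[0,0,0,0.46,0],[0,0,0,0.5,0],[0,0,0,0.5,0]]'; python3 - <<'E'
from h import *
print(get_obs()['moment'].round(2))
E
python3 -m inch '[[0,0,0,0.02,0],[0,0,0,0.03,0],[0,0,0,0.03,0]]'; python3 - <<'E'
from h import *
print(get_obs()['moment'].round(2))
E
```

```text
time: 22.43
tool_pos: [582.9, -249.4, 251.2]
tcp_rot: [-3.141, -0.001, 1.862]
contact_force: [-1.7, 1.6, 1.6]
grip_width: 14.0
finger_force: 30.0
[ 0.3   0.21 -0.1 ]
time: 22.68
tool_pos: [582.9, -249.4, 251.1]
tcp_rot: [-3.141, -0.0, 1.834]
contact_force: [-2.2, 3.0, 1.7]
grip_width: 14.1
finger_force: 30.3
[0.39 0.39 0.57]
```

```bash
python3 -m inch '[[0,0,0,-0.015,0],[0,0,0,-0.015,0.3],[0,0,0,-0.015,0.5],[0,0,0,-0.015,0.7],[0,0,0,-0.015,1],[0,0,0,-0.015,1],[0,0,0,-0.015,1],[0,0,-0.03,-0.015,1]]'; python3 -m inch '[[0,0,-0.04,0,1],[0,0,-0.09,0,1],[0,0,-0.13,0,1],[0,0,-0.13,0,1],[0,0,-0.13,0,1]]'; python3 -m inch '[[-0.05,0,0,0,1],[-0.05,0,0,0,1],[-0.05,0,0,0,1],[-0.05,0,0,0,1]]'; python3 meas.py w9 handle_grip;  python3 hfit.py '[583.5,-249,-1.28]' w9; python3 go.py 575 165 410 1.414
```

```text
time: 23.35
tool_pos: [581.6, -249.0, 275.7]
tcp_rot: [-3.134, -0.008, 1.848]
contact_force: [-0.6, 0.5, -0.5]
grip_width: 56.3
finger_force: 0.0
time: 23.77
tool_pos: [583.2, -249.7, 415.4]
tcp_rot: [3.136, 0.006, 1.849]
contact_force: [0.3, -1.0, 0.0]
grip_width: 89.0
finger_force: 0.0
time: 24.1
tool_pos: [596.6, -298.1, 408.8]
tcp_rot: [-3.139, -0.003, 1.847]
contact_force: [0.7, 0.4, -0.6]
grip_width: 91.7
finger_force: 0.0
handle_grip [([256.3, 119.9], 0.8), ([386.4, 228.8], 0.78)]
w9 exp [256. 119.] blob [248  88  17  66 903] [255.9 123.6]
[ 583.381 -249.433   -1.286] 0.06893435865887343
z free [ 583.331 -249.519   -1.285   90.44 ] 0.06476945541593837
pos [ 596.7 -297.   410. ] rpy [-3.140e+00 -2.000e-03  1.849e+00] t 24.2
move [0.4502 0.106  0.0008] spin 0.435
```

```bash
python3 -m inch '[[0.45,0.106,0,0.435,1],[0.45,0.106,0,0.435,1],[0.45,0.106,0,0.435,1],[0.45,0.106,0,0.435,1],[0.45,0.106,0,0.435,1],[0.45,0.106,0,0.435,1],[0.45,0.106,0,0.435,1],[0.45,0.106,0,0.435,1]]' | grep pos; python3 go.py 575 150 410 1.414
```

```text
tool_pos: [580.1, 37.9, 411.4]
pos [580.1  37.9 411.4] rpy [ 3.142 -0.     1.414] t 24.87
move [ 0.11   -0.0225  0.0014] spin 0.0
```

```bash
python3 -m inch '[[0.11,-0.0225,0,0,1],[0.11,-0.0225,0,0,1],[0.11,-0.0225,0,0,1],[0.11,-0.0225,0,0,1],[0.11,-0.0225,0,0,1],[0.11,-0.0225,0,0,1],[0.11,-0.0225,0,0,1]]' | grep pos; python3 seat.py s3.png; cat > sf.py <<'E'
from fit import *
from scipy.optimize import minimize
p=capture('wrist');im=p['color'].astype(int)
pk=((im[...,0]>1.8*im[...,1])&(im[...,2]>1.2*im[...,1])&(im[...,0]>60)).astype(np.uint8)
n,l,st,ce=cv2.connectedComponentsWithStats(pk);k=1+st[1:,4].argmax();print(st[k])
h=cv2.convexHull(np.argwhere(l==k)[:,::-1].astype(np.float32))
def cost(d,zr):
    q=[582.9,194.5,zr,-.157+d[2]]
    X=[[a+d[0],b+d[1],z] for a in(-8,8) for b in(-55,55) for z in(6,32)]
    m=cv2.convexHull(np.array([proj(p,fr(q,x)) for x in X],np.float32));i=cv2.intersectConvexConvex(m,h)[0]
    return 1-i/(cv2.contourArea(m)+cv2.contourArea(h)-i)
for zr in(97.8,100):
    r=minimize(cost,[0,0,0],args=(zr,),method='Nelder-Mead',options=dict(initial_simplex=[[0,0,0],[4,0,0],[0,4,0],[0,0,.05]]));print(zr,r.x.round(3),r.fun)
E
python3 sf.py
```

```text
tool_pos: [576.2, 146.3, 411.2]
[-20, 75, 6] [227.4  30.1]
[20, 75, 6] [274.5  27.3]
[-20, -75, 6] [231.7 202.8]
[20, -75, 6] [271.8 207.9]
[0, 69, 12] [247.7  36. ]
pink_bar [(array([251.2, 122.8]), 0.8)]
pink_bar_contact [(array([246.7,  36.5]), 0.83)]
rest []
terminal [(array([244.7,  28.2]), 0.89)]
origin exp [253.29479504 123.32032847]
[ 231   56   25  138 3166]
97.8 [-1.235 -2.581 -0.071] 0.23177393718368733
100 [-1.165 -2.759 -0.073] 0.243072325440984
```

```bash
cat >> sf.py <<'E'
q=[582.9,194.5,98.5,-.157]
M=np.zeros(pk.shape,np.uint8)
X=[[a,b,z] for a in(-8,8) for b in(-55,55) for z in(6,32)]
cv2.fillConvexPoly(M,cv2.convexHull(np.array([proj(p,fr(q,x)) for x in X],np.float32)).round().astype(int),1)
W=(im.min(2)>150)
for r in range(45,205,12):
    f=lambda m:(lambda c:(c.min(),c.max()) if len(c) else None)(np.flatnonzero(m[r,:]))
    wl=np.flatnonzero(W[r,200:300])+200
    e=lambda x:proj(p,fr(q,x))
    t=np.linspace(-75,75,601);L1=np.array([e([-20,b,6]) for b in t]);R1=np.array([e([20,b,6]) for b in t])
    print(r,'pink',f(l==k),'model',f(M),'white',(wl.min(),wl.max()) if len(wl) else None,'plate model',L1[abs(L1[:,1]-r).argmin()][0].round(1),R1[abs(R1[:,1]-r).argmin()][0].round(1))
E
python3 sf.py
```

```text
[ 231   56   25  138 3158]
97.8 [-1.228 -2.56  -0.069] 0.23355250317875076
100 [-1.161 -2.734 -0.071] 0.24482640358597785
45 pink None model None white (np.int64(223), np.int64(273)) plate model 227.4 273.9
57 pink (np.int64(237), np.int64(247)) model (np.int64(228), np.int64(259)) white (np.int64(223), np.int64(273)) plate model 227.7 273.8
69 pink (np.int64(231), np.int64(255)) model (np.int64(228), np.int64(259)) white (np.int64(224), np.int64(273)) plate model 228.0 273.6
81 pink (np.int64(231), np.int64(255)) model (np.int64(229), np.int64(259)) white (np.int64(224), np.int64(272)) plate model 228.3 273.4
93 pink (np.int64(231), np.int64(255)) model (np.int64(229), np.int64(259)) white (np.int64(224), np.int64(272)) plate model 228.6 273.2
105 pink (np.int64(232), np.int64(255)) model (np.int64(229), np.int64(259)) white (np.int64(224), np.int64(272)) plate model 228.9 273.1
117 pink (np.int64(232), np.int64(254)) model (np.int64(229), np.int64(259)) white (np.int64(224), np.int64(271)) plate model 229.2 272.9
129 pink (np.int64(232), np.int64(254)) model (np.int64(230), np.int64(259)) white (np.int64(224), np.int64(271)) plate model 229.5 272.7
141 pink (np.int64(232), np.int64(254)) model (np.int64(230), np.int64(259)) white (np.int64(225), np.int64(271)) plate model 229.8 272.6
153 pink (np.int64(232), np.int64(254)) model (np.int64(230), np.int64(259)) white (np.int64(225), np.int64(270)) plate model 230.1 272.4
165 pink (np.int64(232), np.int64(254)) model (np.int64(230), np.int64(259)) white (np.int64(225), np.int64(270)) plate model 230.5 272.2
177 pink (np.int64(232), np.int64(254)) model (np.int64(231), np.int64(259)) white (np.int64(225), np.int64(269)) plate model 230.8 272.0
189 pink (np.int64(233), np.int64(250)) model (np.int64(231), np.int64(256)) white (np.int64(230), np.int64(269)) plate model 231.1 271.9
201 pink None model None white (np.int64(230), np.int64(269)) plate model 231.4 271.7
```

```bash
python3 -c "
from plant import *
print(close_job())"
```

```text
the job is handed in; nothing more can be done
None
```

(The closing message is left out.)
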